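# Wedge the filter carrier into the colour meter's dovetail way

### The arm

A 7-joint arm with a two-finger parallel gripper is mounted at the origin on the work surface. World frame = base frame: x ahead of the robot, y to its left, z up, the work surface at z = 0. Lengths are in m, angles in rad, forces in N, time in s.
With the tool pointing down it reaches from about 0.425 to 1.025 m from the base axis. Payload 9.4 kg.
Tool frame: the origin (TCP) lies between the finger pads; the fingertips stand 11 mm ahead of it and the grasp point (between the pads) lies 8 mm behind it; z points along the fingers, y is the line along which they close (so a half turn about z gives the same grasp; the last joint's range is limited). The gripper opens to 93 mm and grips with 3 to 60 N. Pads are 15 mm wide; open, the fingers measure 128 mm over their backs; the gripper's body (75 mm by 188 mm) begins 65 mm behind the grasp point.
Start: joints at [-1.415, 0.599, -0.003, 1.599, 0.002, 0.943, -0.08], TCP at [0.167, 0.705, 0.23] pointing down, gripper open.
Joint ranges: [-2.57, 2.57], [-0.35, 1.97], [-1.29, 1.29], [0.11, 2.56], [-1.05, 4.19], [0.11, 1.86], [-2.63, 2.63]. Speed limits (rad/s): [2.22, 2.22, 3.01, 3.01, 3.14, 3.14, 3.14].

### API

Orientations are given as a unit quaternion [x, y, z, w].
In Python, from cell import env gives the robot as it stands.
- The arm moves only by the tool step_arm, never from a script. Its argument "rows" is a list that holds one entry, the list of rows, each a list of 7 numbers: the opening, from -1 (shut) to 1 (fully open), then the shift along the tool's x, y, z scaled (see below), then the turn, a rotation vector about the tool's x, y, z scaled (see below). A call has exactly 10 rows; each row is the pose to reach, as a shift and turn from the pose commanded when the call began, along the tool's axes at that moment; what a row does not reach only later rows make up. The controller multiplies each number of a shift by 0.2 m and each number of a turn by 1.5 rad. A row lasts 1/8 s, in which the tool goes at most 62.5 mm and 10.7 degrees, less where a joint would pass 70% of its speed; a pose out of reach is approached as far as the arm can. A call with a number of a shift or a turn outside -1 to 1 is refused whole. A call with a gripper value outside its range is refused whole. The fingers move at their own pace and stop on an object; "squeeze" is the grip in N (left out, the last holds). Time passes only in rows, so rows that repeat a pose let the fingers close, or fill a call up. It gives the time, the measured TCP pose, the force, the opening and the grip force at its end, in the units of the state.
- env.read_state(): the state, without advancing time (a new reading comes with each control period).
- env.get_image(name): name is "scene" or "top" or "wrist"; returns (picture, depth): 384x512x3 uint8, red, green, blue; 384x512 float32, m along the optical axis (not along the pixel's ray), 0 where there is no reading.
- env.get_calibration(name): a dict with "fx", "fy", "cx", "cy" (pixels), "T" (4x4, takes a point from camera to world coordinates). Camera axes: x right, y up, looking along -z (the intrinsics and any distortion apply to the point x, -y, -z); pixel columns grow to the right and rows downward; lengths in m; the calibration is good to about 2 mm. A picture is of the moment at which its call begins: read the wrist's pose just before it. get_calibration takes no time and is no camera call; for the wrist camera it gives the pose at the moment of the call.
- env.sign_off(): hands the job in; it is judged then, once.
Trained networks look in the newest picture that a camera, given by its name, has taken for a name from the list of things; names that differ only in an ending like _2 or _b are one class to them, and where a whole thing is asked for, a point or a joint stands for the part that bears it (a point fixed in the world has none). Each returns a list of dicts, best first, with "confidence" (0 to 1); they miss things now and then, are a little off and sometimes report something else, mostly with a low value. They report only what shows in the picture. A call takes as long as a camera call. They do not tell look-alikes from the thing itself.
- env.outline_of(label, camera): "mask" (384x512 bool, what is visible of it).
- env.place_of(label, camera): "location" ([x, y, z] in m, in world coordinates, good to about 4 mm: a listed point, or the origin of a listed thing).
The state is a dict: "t": time; "qpos": joint angles; "qd": joint speeds; "joint_efforts": joint torques, N m; "eef_pos": TCP position; "tool_rot": TCP orientation; "force": force on the tool from outside, world axes, zero at the start; "moment": the same for the moment, N m; "finger_gap": finger opening in m; "gripper_force": force on a finger pad.
Only numpy, scipy, OpenCV 4.12 (cv2) and the standard library are available. Lean on these libraries where they do the work, as an engineer would, in place of code of your own. Each camera call takes 0.05 s, during which the arm holds its last target. There are 200 camera calls.

### The job

Put the dovetail-footed filter carrier into the open end of the colour meter's tapered way, with the filter frame leading and the foot flat on the bed, and slide it along until it wedges tight and stays gripped when you let go of it. Push it firmly home but do not ram it: too little leaves it loose, too much marks the brass gib. Leave everything else on the bench where it stands.

Things in the scene. Friction and masses are not known exactly. Their poses are not given: they have to be found in the camera images.
- carrier: filter carrier, 0.15-0.31 kg, stands upright on the bench, x roughly to world +y. Aluminium dovetail foot: own x -35 to +35 mm, 16 mm tall, long sides slanted 20 deg (wider at the bottom). At the bottom the straight side is at y -20 mm; the tapered side goes from y +25.25 at the rear to +14.75 at the front (taper 0.15). Origin: on the underside, midway along; x to the front, z up
- carrier_grip (a point): centre of the carrier's square black grip block: 24 x 24 mm in plan, from 16 to 56 mm above the underside; this point is at own x -12, y 0, z 36 mm; the block's rear face is at own x -24 mm
- carrier_front (a point): lower front edge of the carrier's foot: own x +35, y 0, z 0. This end goes in first; the upright frame with the round glass (6 mm thick, 34 wide, up to z 56 mm) stands at own x +26
- way: fixed white colour meter (150 x 190 x 120 mm, from own x 170 mm on) with the tapered dovetail way in front of it. Origin: at table level, at the open mouth of the way; +x is the way the carrier slides in (roughly world +y), z up. Steel bed: x 0 to 165, y -59 to +65 mm, top 10 mm above the table; the carrier's foot slides on it, its axes parallel to the way's
- way_cheek (a point): mouth end of the fixed steel cheek, where its face meets the bed: way x 0, y -20, z 10 mm. The face runs parallel to way x, to x 150, undercut 20 deg, top 24 mm above the table. The carrier's straight side ends up lying against it (carrier origin at way y 0)
- way_gib (a point): nominal mouth end of the brass gib's face at the bed: way x 0, y +31, z 10 mm; it tapers inward by 0.15 to y +9 at x 150, same height and undercut as the cheek. The true gib is set up to 3.5 mm nearer or farther each time (this point does not show it), so the carrier meets it with its origin anywhere from way x 52 to 98 mm
- way_end (a point): far end of the way on the bed: way x 150, y 0, z 10 mm. The gib yields sideways on a spring, 10 N/mm: 1.5 N more grip per mm slid. Friction (0.35) then holds the carrier. Sliding free takes about 1 N. A push along the way, growing to 14 N on the carrier's rear with nothing holding it sideways, wedges it well (grip 6-16 N); under 9 N is loose; over 22 N of grip marks the gib
- flat_holder: the look-alike that is NOT wanted: a lens holder with the same kind of upright aluminium frame, but on a thin flat plate (70 x 56 x 8 mm, square sides) with a round black post (24 mm dia., 48 mm tall). Origin: centre of its underside
- paper_roll: white paper roll standing on end, 110 mm dia., 110 mm tall; leave it alone. Origin: centre of its underside
- vial: small capped glass vial, 26 mm dia., 50 mm tall; leave it alone. Origin: centre of its underside
- bottle0: amber sample bottle with yellow cap, 58 mm dia., 170 mm tall; leave it alone. Origin: centre of its underside
- bottle1: clear sample bottle with yellow cap, 58 mm dia., 170 mm tall; leave it alone. Origin: centre of its underside
- bottle2: clear sample bottle with yellow cap, 58 mm dia., 170 mm tall; leave it alone. Origin: centre of its underside
- driver: screwdriver lying on the bench, 170 mm long, black handle; leave it alone
- tip_box: open blue box with compartments, 85 x 120 x 50 mm; leave it alone. Origin: centre of its underside
Things that resemble listed ones, but are neither listed nor needed, are in the scene too. What is shaped like the carrier but blue or orange is not meant.

How it is judged:
By the outcome, as a careful person would: the job done as asked, in the order asked, and still so for the second after the job is handed in, with the robot touching nothing.
It also fails if it takes over 54 s, if anything falls off the work surface, if the arm or the gripper's body presses on something with over 40 N, if the wrist force passes 120 N, or if a joint passes its speed limit or range.

## Working session

There is one attempt and no reset: what is moved stays moved. The work goes in short steps, Python scripts to look and compute and a tool call to move; the robot and the scene stay as the last step left them, time stands still between calls to the robot, and variables do not carry over. Pictures are saved under pics/ and viewed, at most 10 in all, crops included, and the job is handed in when it is done.

Besides the shell and the picture viewer there is one more tool, called after ">>>" as a command line: name --argument value ..., lists and objects as JSON in quotes. step_arm: Moves the arm, as the interface text tells. Shifts and turns lie within -1 to 1; 1 stands for 0.2 m of shift or 1.5 rad of turn. Its arguments: {"type":"object","properties":{"rows":{"type":"array","items":{"type":"array","items":{"type":"array","items":{"type":"number"}}}},"squeeze":{"type":"number"}},"required":["rows"]}

```bash
mkdir -p pics; cat > h.py <<'E'
from cell import env
import numpy as np, cv2
def save(cam,name):
    im,d=env.get_image(cam); cv2.imwrite('pics/'+name,im[:,:,::-1]); return im,d
def world(cam,u,v,d):
    c=env.get_calibration(cam)
    z=d[v,u] if np.ndim(d) else d
    p=np.array([(u-c['cx'])/c['fx']*z,-(v-c['cy'])/c['fy']*z,-z,1])
    return (np.array(c['T'])@p)[:3]
def px(cam,p):
    c=env.get_calibration(cam); q=np.linalg.inv(np.array(c['T']))@np.r_[p,1]
    return c['cx']+c['fx']*q[0]/-q[2], c['cy']-c['fy']*q[1]/-q[2]
E
python3 - <<'E'
from h import *
np.set_printoptions(precision=4,suppress=True)
a,_=env.get_image('scene');b,_=env.get_image('top')
cv2.imwrite('pics/a.png',np.vstack([a,b])[:,:,::-1])
cv2.imwrite('pics/a1.png',cv2.resize(np.hstack([a,b]),(800,300))[:,:,::-1])
cv2.imwrite('pics/b.png',cv2.resize(b,(800,600))[:,:,::-1])
for cam in['top','scene']:
  for l in['carrier','carrier_grip','carrier_front','way','way_cheek','way_gib','way_end','flat_holder','vial','bottle0','paper_roll','tip_box','driver']:
    for r in env.place_of(l,cam)[:3]:
        print(cam,l,np.array(r['location']),round(r['confidence'],2),np.round(px(cam,r['location'])))
s=env.read_state();print(s)
E
```

```text
top carrier [ 0.4664 -0.1568  0.0014] 0.67 [305. 220.]
top carrier [ 0.4148 -0.421  -0.0013] 0.65 [383. 238.]
top carrier [ 0.6178 -0.2726  0.0044] 0.5 [341. 176.]
top carrier_grip [ 0.6123 -0.1418  0.034 ] 0.82 [303. 176.]
top carrier_grip [ 0.4807 -0.1605  0.0368] 0.75 [308. 216.]
top carrier_grip [ 0.4079 -0.4093  0.0308] 0.61 [383. 240.]
top carrier_front [ 0.4397 -0.4477 -0.0024] 0.79 [391. 231.]
top carrier_front [ 0.5083 -0.4073  0.0018] 0.76 [380. 210.]
top carrier_front [ 0.7943 -0.0052  0.0009] 0.68 [263. 122.]
top way [0.5256 0.0075 0.0018] 0.88 [257. 201.]
top way [ 0.6185 -0.2813  0.0362] 0.2 [345. 175.]
top way_cheek [0.5504 0.0076 0.0139] 0.65 [257. 194.]
top way_cheek [0.5028 0.0074 0.0084] 0.54 [257. 208.]
top way_gib [0.4967 0.0045 0.0074] 0.9 [257. 210.]
top way_gib [ 0.6189 -0.2365 -0.0008] 0.69 [330. 176.]
top way_end [0.5216 0.1609 0.0097] 0.67 [211. 201.]
top flat_holder [ 0.4613 -0.2762  0.0008] 0.54 [341. 223.]
top vial [ 0.7031 -0.0716 -0.0037] 0.4 [281. 150.]
top bottle0 [0.3787 0.4529 0.0015] 0.79 [121. 241.]
top bottle0 [ 0.4587  0.4608 -0.0015] 0.68 [120
[... 1708 characters left out ...]
9 [260. 203.]
scene tip_box [ 0.7748 -0.219   0.0002] 0.87 [288. 301.]
scene driver [ 0.7944 -0.0033 -0.0027] 0.73 [337. 244.]
scene driver [0.4985 0.004  0.0106] 0.53 [246. 197.]
{'t': 1.4, 'qpos': array([-1.4147,  0.5993, -0.0025,  1.5994,  0.0018,  0.9429, -0.0799]), 'qd': array([ 0.001 ,  0.0009,  0.0004,  0.0001,  0.0005, -0.0003,  0.0014]), 'joint_efforts': array([  0.0013, -76.4847,   1.497 , -25.2693,  -0.0524,   0.0106,
         0.    ]), 'eef_pos': array([0.1673, 0.7054, 0.2296]), 'tool_rot': array([ 0.1162,  0.9932, -0.    ,  0.    ]), 'force': array([ 0.2162,  0.5722, -0.6788]), 'moment': array([ 0.0328, -0.0662,  0.0046]), 'gripper_force': 0.0, 'finger_gap': 0.09284881656429467}
```

View pics/b.png

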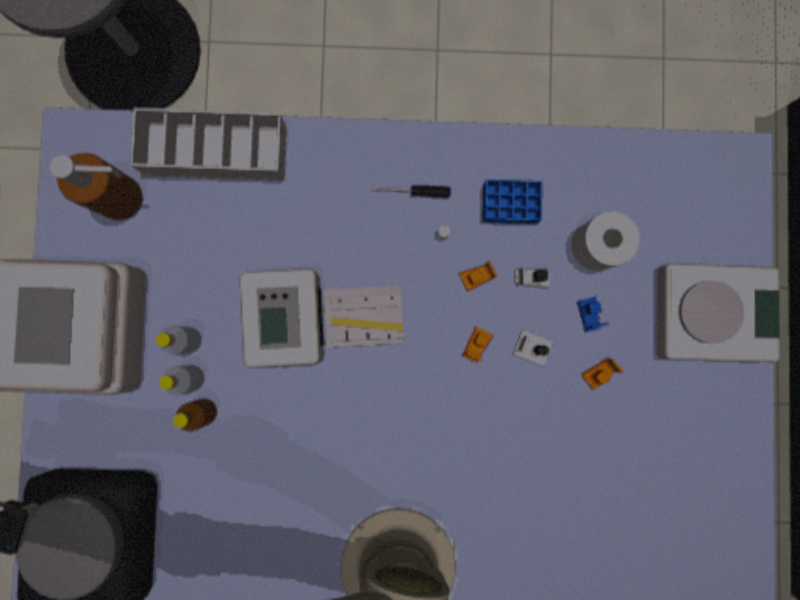

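View pics/a1.png

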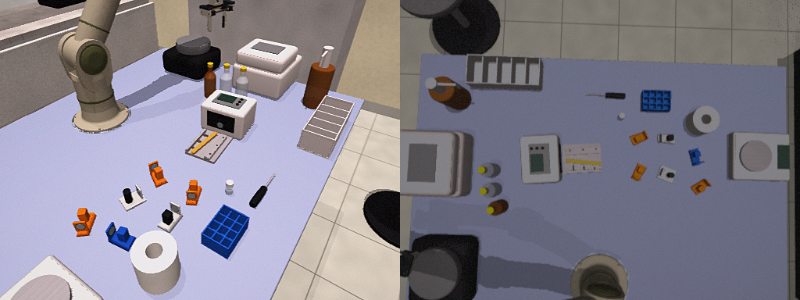

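The top picture shows two white-footed pieces, at about (533,277) and (533,347) in the 800x600 view. By the networks the upper one is the carrier, near (0.617,-0.272), and the lower one the flat holder. The way mouth is near (0.526,0.007). I'm setting out towards the way for a closer look on the route.

>>> step_arm --rows '[[[1,-0.1,-0.1,0,0,0,0.1],[1,-0.2,-0.2,0,0,0,0.2],[1,-0.33,-0.33,0,0,0,0.3],[1,-0.46,-0.46,0,0,0,0.4],[1,-0.6,-0.6,0,0,0,0.5],[1,-0.73,-0.73,0,0,0,0.6],[1,-0.86,-0.86,0,0,0,0.7],[1,-1,-1,0,0,0,0.8],[1,-1,-1,0,0,0,0.891],[1,-1,-1,0,0,0,0.891]]]'

```text
t: 2.65
eef_pos: [0.3158, 0.4647, 0.2298]
tool_rot: [0.706, 0.708, 0.0, -0.0]
force: [-0.3, 0.8, -0.0]
finger_gap: 0.0927
gripper_force: 0.0
```

>>> step_arm --rows '[[[1,-0.1,0.05,0,0,0,0],[1,-0.2,0.1,0,0,0,0],[1,-0.3,0.15,0,0,0,0],[1,-0.4,0.2,0,0,0,0],[1,-0.5,0.25,0,0,0,0],[1,-0.6,0.3,0,0,0,0],[1,-0.7,0.35,0,0,0,0],[1,-0.8,0.4,0,0,0,0],[1,-0.9,0.45,0,0,0,0],[1,-1,0.5,0,0,0,0]]]'

```text
t: 3.9
eef_pos: [0.4166, 0.2631, 0.2297]
tool_rot: [0.707, 0.708, 0.0, 0.0]
force: [0.3, -0.2, -0.1]
finger_gap: 0.0929
gripper_force: 0.0
```

>>> step_arm --rows '[[[1,-0.12,0.06,0,0,0,0],[1,-0.24,0.12,0,0,0,0],[1,-0.36,0.18,0,0,0,0],[1,-0.48,0.24,0,0,0,0],[1,-0.6,0.3,0,0,0,0],[1,-0.75,0.4,0,0,0,0],[1,-0.9,0.48,0,0,0,0],[1,-1,0.55,0,0,0,0],[1,-1,0.55,0,0,0,0],[1,-1,0.55,0,0,0,0]]]'

```text
t: 5.15
eef_pos: [0.5257, 0.0651, 0.2295]
tool_rot: [0.707, 0.708, -0.0, -0.0]
force: [-1.1, -0.2, 0.6]
finger_gap: 0.0929
gripper_force: 0.0
```

```bash
python3 - <<'E'
from h import *
np.set_printoptions(precision=4,suppress=True)
s=env.read_state();print(s['t'],s['eef_pos'],s['tool_rot'],s['force'])
im,d=save('wrist','w1.png')
c=env.get_calibration('wrist');print(np.array(c['T']))
for l in['way','way_cheek','way_gib','way_end']:
    for r in env.place_of(l,'wrist')[:3]:
        print(l,np.array(r['location']),round(r['confidence'],2),np.round(px('wrist',r['location'])))
np.save('d1.npy',d)
E
```

```text
5.15 [0.5257 0.0651 0.2295] [ 0.7066  0.7076 -0.0001 -0.0003] [-1.0938 -0.2313  0.586 ]
[[ 1.     -0.0032 -0.0001  0.5259]
 [ 0.0031  0.9658  0.2592  0.1386]
 [-0.0007 -0.2592  0.9658  0.3847]
 [ 0.      0.      0.      1.    ]]
way [ 0.5314  0.0148 -0.0036] 0.79 [261. 202.]
way_cheek [0.5534 0.0092 0.0127] 0.84 [279. 210.]
way_gib [0.4986 0.005  0.0106] 0.84 [235. 213.]
way_end [0.5155 0.156  0.0085] 0.93 [248.  87.]
```

View pics/w1.png

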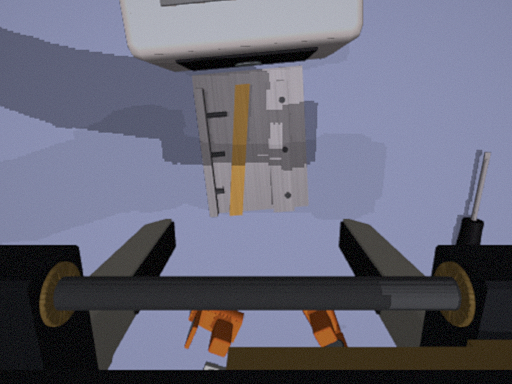

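The wrist picture shows the way: brass gib from (236,214) to (243,84), cheek on the right, bed corner near (308,206). I'll fit its frame from the depth.

```bash
python3 - <<'E'
from h import *
np.set_printoptions(precision=4,suppress=True)
d=np.load('d1.npy'); c=env.get_calibration('wrist'); T=np.array(c['T'])
v,u=np.mgrid[60:225,180:325]; z=d[60:225,180:325]
P=np.stack([(u-c['cx'])/c['fx']*z,-(v-c['cy'])/c['fy']*z,-z],-1)@T[:3,:3].T+T[:3,3]
h=P[...,2]; m=(h>.006)&(h<.035)&(z>0)&(P[...,1]<.15)
print('table z',np.median(h[(h<.005)]), 'noise',np.std(h[(h<.004)]))
for lo,hi in[(.006,.014),(.02,.03)]: print(lo,np.median(h[m&(h>lo)&(h<hi)]))
b=m&(P[...,1]>.02)
# per-row right/left bed edge, cheek-face & gib top edges
for r in range(95,205,10):
    i=r-60; print(r,'y %.3f'%np.median(P[i,:,1][b[i]]) if b[i].any() else '', end=' ')
    hh=(h[i]*1000).round(0); x=P[i,:,0]
    ed=[(round(x[k],4),int(hh[k]),int(hh[k+2])) for k in range(len(x)-2) if abs(h[i,k+2]-h[i,k])>.006]
    print(ed)
for uu in range(215,305,10):
    j=uu-180; k=np.where(m[:,j])[0].max(); print('mouth',uu,P[k,j])
E
```

```text
table z 0.00030962885542368257 noise 0.0007778172495184859
0.006 0.010299616597444938
0.02 0.0242753755083856
95 y 0.147 [(np.float64(0.4502), 0, 25), (np.float64(0.4511), -1, 24), (np.float64(0.465), 26, 18), (np.float64(0.4657), 23, 10), (np.float64(0.466), 18, 10), (np.float64(0.4977), 11, 24), (np.float64(0.499), 12, 24), (np.float64(0.5152), 25, 11), (np.float64(0.5163), 24, 11), (np.float64(0.533), 12, 24), (np.float64(0.5341), 11, 23), (np.float64(0.5579), 25, 11), (np.float64(0.559), 25, 10), (np.float64(0.5761), 12, 1), (np.float64(0.5775), 10, 0)]
105 y 0.136 [(np.float64(0.5261), 385, 2), (np.float64(0.4509), 1, 25), (np.float64(0.452), 0, 24), (np.float64(0.4665), 24, 13), (np.float64(0.4669), 20, 10), (np.float64(0.4975), 10, 24), (np.float64(0.4986), 10, 24), (np.float64(0.5141), 26, 10), (np.float64(0.5152), 25, 10), (np.float64(0.5331), 12, 24), (np.float64(0.5342), 12, 25), (np.float64(0.5582), 25, 12), (np.float64(0.5593), 24, 10), (np.float64(0.5777), 11, 1), (np.float64(0.579), 10, 0)]
115 y 0.125 [(np.float64(0.4516), 1, 24), (np.float64(0.4525), -1, 25), (np.flo
[... 3887 characters left out ...]
0.4609), 2, 24), (np.float64(0.4621), 1, 24), (np.float64(0.4756), 25, 12), (np.float64(0.4763), 22, 10), (np.float64(0.4907), 10, 24), (np.float64(0.4922), 12, 25), (np.float64(0.5076), 24, 10), (np.float64(0.5088), 24, 10), (np.float64(0.5427), 10, 23), (np.float64(0.5439), 10, 24), (np.float64(0.5683), 23, 11), (np.float64(0.5693), 25, 11), (np.float64(0.5871), 11, 0), (np.float64(0.5884), 10, 2)]
mouth 215 [0.476  0.0059 0.0251]
mouth 225 [0.4865 0.0056 0.0096]
mouth 235 [0.5    0.0064 0.0227]
mouth 245 [0.5117 0.0086 0.0105]
mouth 255 [0.5242 0.0088 0.0107]
mouth 265 [0.5367 0.0101 0.0105]
mouth 275 [0.5485 0.0108 0.0236]
mouth 285 [0.5605 0.0121 0.0235]
mouth 295 [0.5741 0.0141 0.0104]
```

>>> step_arm --rows '[[[1,-0.1,0.025,0,0,0,0],[1,-0.2,0.05,0,0,0,0],[1,-0.3,0.075,0,0,0,0],[1,-0.4,0.1,0,0,0,0],[1,-0.5,0.125,0,0,0,0],[1,-0.6,0.15,0,0,0,0],[1,-0.7,0.175,0,0,0,0],[1,-0.8,0.2,0,0,0,0],[1,-0.9,0.225,0,0,0,0],[1,-1,0.25,0,0,0,0]]]'

```text
t: 6.65
eef_pos: [0.577, -0.1359, 0.2296]
tool_rot: [0.706, 0.708, 0.0, 0.0]
force: [-0.6, -0.3, 1.1]
finger_gap: 0.093
gripper_force: 0.0
```

>>> step_arm --rows '[[[1,-0.08,0.03,0,0,0,0],[1,-0.16,0.06,0,0,0,0],[1,-0.24,0.09,0,0,0,0],[1,-0.32,0.12,0,0,0,0],[1,-0.4,0.15,0,0,0,0],[1,-0.47,0.17,0,0,0,0],[1,-0.53,0.2,0,0,0,0],[1,-0.53,0.2,0,0,0,0],[1,-0.53,0.2,0,0,0,0],[1,-0.53,0.2,0,0,0,0]]]'

```text
t: 7.9
eef_pos: [0.6168, -0.2401, 0.2296]
tool_rot: [0.706, 0.708, 0.0, -0.0]
force: [0.7, 0.2, 0.7]
finger_gap: 0.0929
gripper_force: 0.0
```

```bash
python3 - <<'E'
from h import *
np.set_printoptions(precision=4,suppress=True)
s=env.read_state();print(s['t'],s['eef_pos'],s['tool_rot'],s['force'])
im,d=save('wrist','w2.png'); np.save('d2.npy',d)
for l in['carrier','carrier_grip','carrier_front','flat_holder']:
    for r in env.place_of(l,'wrist')[:3]:
        print(l,np.array(r['location']),round(r['confidence'],2),np.round(px('wrist',r['location'])))
c=env.get_calibration('wrist'); T=np.array(c['T'])
v,u=np.mgrid[0:384,0:512]
P=np.stack([(u-c['cx'])/c['fx']*d,-(v-c['cy'])/c['fy']*d,-d],-1)@T[:3,:3].T+T[:3,3]
near=np.hypot(P[...,0]-.617,P[...,1]+.275)<.06
for n,lo,hi in[('top',.050,.062),('foot',.011,.02)]:
    m=near&(d>0)&(P[...,2]>lo)&(P[...,2]<hi)
    _,L,st,ce=cv2.connectedComponentsWithStats(m.astype(np.uint8))
    for k in range(1,len(st)):
        if st[k,4]<30: continue
        q=P[L==k]; print(n,st[k],q.mean(0),cv2.minAreaRect((q[:,:2]*1000).astype(np.float32)))
E
```

```text
7.9 [ 0.6168 -0.2401  0.2296] [ 0.7063  0.7079  0.0001 -0.0002] [0.6584 0.1964 0.6601]
carrier [ 0.4667 -0.1574 -0.0027] 0.85 [129.  93.]
carrier [ 0.6196 -0.1552 -0.0027] 0.84 [259.  92.]
carrier [ 0.5394 -0.3981 -0.0014] 0.82 [200. 277.]
carrier_grip [ 0.6137 -0.2802  0.0403] 0.97 [254. 204.]
carrier_grip [ 0.6118 -0.1483  0.0343] 0.95 [252.  84.]
carrier_grip [ 0.5497 -0.3952  0.0349] 0.81 [203. 290.]
carrier_front [ 0.5086 -0.4062 -0.0016] 0.8 [178. 282.]
carrier_front [ 0.6381 -0.1845 -0.    ] 0.77 [275. 117.]
carrier_front [ 0.4364 -0.1393  0.0007] 0.73 [100.  77.]
flat_holder [ 0.4634 -0.2723  0.001 ] 0.75 [135. 188.]
flat_holder [ 0.7756 -0.2186  0.0004] 0.72 [387. 146.]
top [240 171  32   8 202] [ 0.6156 -0.2424  0.0554] ((615.7340087890625, -242.73069763183594), (33.28065872192383, 7.171220779418945), 2.378451347351074)
top [246 197  23  23 452] [ 0.6174 -0.2798  0.0557] ((617.5256958007812, -281.0135498046875), (23.768413543701172, 24.164993286132812), 4.035588264465332)
foot [246 160  23   7 141] [ 0.6175 -0.2371  0.016 ] ((617.3018798828125, -237.287841796875), (26.607812881469727, 6.948520660400391), 2.6243765354156494)
foot [242 178  30  40 489] [ 0.6157 -0.2723  0.0157] ((615.8057250976562, -279.97210693359375), (36.17415237426758, 49.271766662597656), 2.9098293781280518)
```

View pics/w2.png

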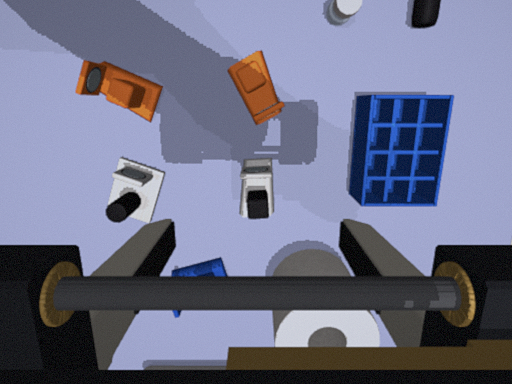

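The picture shows the white foot with the square block at (257,200), so this is the carrier. Its yaw is about 2.7° off world +y. The flat holder is at (135,190). I'm descending and gripping the block.

>>> step_arm --rows '[[[0.3,-0.1,0,0.1,0,0,-0.03],[0.3,-0.2,0,0.25,0,0,-0.03],[0.3,-0.2,0.003,0.4,0,0,-0.03],[0.3,-0.2,0.003,0.55,0,0,-0.03],[0.3,-0.2,0.003,0.7,0,0,-0.03],[0.3,-0.2,0.003,0.8,0,0,-0.03],[0.3,-0.2,0.003,0.9,0,0,-0.03],[0.3,-0.2,0.003,0.96,0,0,-0.03],[0.3,-0.2,0.003,0.985,0,0,-0.03],[0.3,-0.2,0.003,0.985,0,0,-0.03]]]'

```text
t: 9.4
eef_pos: [0.6176, -0.281, 0.0328]
tool_rot: [0.691, 0.723, 0.0, 0.0]
force: [1.1, -0.4, -0.1]
finger_gap: 0.0605
gripper_force: 0.0
```

>>> step_arm --rows '[[[-1,0,0,0,0,0,0],[-1,0,0,0,0,0,0],[-1,0,0,0,0,0,0],[-1,0,0,0,0,0,0],[-1,0,0,0,0,0,0],[-1,0,0,0,0,0,0],[-1,0,0,0,0,0,0],[-1,0,0,0,0,0,0],[-1,0,0,0,0,0,0],[-1,0,0,0,0,0,0]]]' --squeeze 25

```text
t: 10.65
eef_pos: [0.6175, -0.2809, 0.0328]
tool_rot: [0.69, 0.723, 0.0, 0.0]
force: [-0.9, 0.7, 4.3]
finger_gap: 0.0236
gripper_force: 25.0
```

>>> step_arm --rows '[[[-1,0,0,-0.1,0,0,0],[-1,0,0,-0.25,0,0,0],[-1,0,0,-0.4,0,0,0],[-1,0.05,-0.02,-0.55,0,0,0],[-1,0.15,-0.05,-0.6,0,0,0],[-1,0.3,-0.1,-0.6,0,0,0],[-1,0.45,-0.15,-0.6,0,0,0],[-1,0.6,-0.2,-0.6,0,0,0],[-1,0.75,-0.25,-0.6,0,0,0],[-1,0.9,-0.3,-0.6,0,0,0]]]'

```text
t: 11.9
eef_pos: [0.5477, -0.1017, 0.1523]
tool_rot: [0.69, 0.724, -0.0, -0.001]
force: [-0.0, 0.5, -2.2]
finger_gap: 0.0234
gripper_force: 25.0
```

>>> step_arm --rows '[[[-1,0.1,-0.02,0,0,0,-0.01],[-1,0.2,-0.05,0,0,0,-0.02],[-1,0.29,-0.07,0,0,0,-0.026],[-1,0.29,-0.07,0.1,0,0,-0.026],[-1,0.29,-0.07,0.2,0,0,-0.026],[-1,0.29,-0.07,0.3,0,0,-0.026],[-1,0.29,-0.07,0.4,0,0,-0.026],[-1,0.29,-0.07,0.47,0,0,-0.026],[-1,0.29,-0.07,0.5,0,0,-0.026],[-1,0.29,-0.07,0.5,0,0,-0.026]]]'

```text
t: 13.15
eef_pos: [0.5325, -0.0466, 0.0525]
tool_rot: [0.676, 0.737, -0.0, -0.0]
force: [0.5, -0.3, -1.3]
finger_gap: 0.0237
gripper_force: 25.0
```

```bash
python3 - <<'E'
from h import *
np.set_printoptions(precision=4,suppress=True)
s=env.read_state();print(s['t'],s['eef_pos'],s['tool_rot'],s['force'],s['finger_gap'])
im,d=save('wrist','w3.png'); np.save('d3.npy',d)
c=env.get_calibration('wrist'); T=np.array(c['T'])
v,u=np.mgrid[0:384,0:512]
P=np.stack([(u-c['cx'])/c['fx']*d,-(v-c['cy'])/c['fy']*d,-d],-1)@T[:3,:3].T+T[:3,3]
wx=np.array([-.085,.9964]);wy=np.array([-.9964,-.085])
rel=P[...,:2]-[.5307,.0100]; X=rel@wx*1000; Y=rel@wy*1000; Z=P[...,2]*1000
ok=(d>0)&(abs(X)<160)&(abs(Y)<80)
# way lateral edges in way coordinates
for x0 in (20,40,60,80,100,120):
    k=ok&(abs(X-x0)<3)&(Z>19)&(Z<29)
    y=np.sort(Y[k]); 
    if len(y): g=np.where(np.diff(y)>5)[0]; print(x0,[round(y[0],1)]+[(round(y[i],1),round(y[i+1],1)) for i in g]+[round(y[-1],1)])
k=ok&(X>-75)&(X<0)&(Z>12)
for lo,hi in((20,34),(66,85)):
    q=k&(Z>lo)&(Z<hi); 
    if q.sum()>20: print(lo,q.sum(),np.percentile(X[q],[2,98]),np.percentile(Y[q],[2,98]),Z[q].mean())
E
```

```text
13.15 [ 0.5325 -0.0466  0.0525] [ 0.6763  0.7366 -0.0001 -0.0001] [ 0.5052 -0.3159 -1.2738] 0.02370895109306791
20 [np.float64(-40.4), (np.float64(-15.4), np.float64(19.6)), (np.float64(35.5), np.float64(52.2)), np.float64(62.7)]
40 [np.float64(-40.3), (np.float64(-15.3), np.float64(16.4)), (np.float64(33.0), np.float64(52.0)), np.float64(62.6)]
60 [np.float64(-40.4), (np.float64(-15.3), np.float64(13.4)), (np.float64(30.0), np.float64(52.4)), np.float64(62.8)]
20 964 [-51.3672  -0.0391] [-35.9996  58.3162] 26.436155696024557
66 4716 [-61.3512 -14.9897] [-19.2234  24.4103] 74.98325141074662
```

View pics/w3.png

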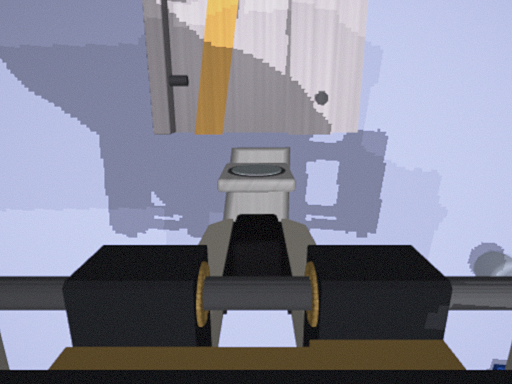

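Carrier held with the frame leading: glass at (258,170), bed mouth edge at row 132, gib and cheek where computed. The gib sits about 3 mm nearer than nominal, so I expect contact at way x of about 53–57. I'm lowering and sliding it in partway.

>>> step_arm --rows '[[[-1,0,0,0.02,0,0,0],[-1,0,0,0.042,0,0,0],[-1,0.02,0,0.042,0,0,0],[-1,0.06,0,0.042,0,0,0],[-1,0.11,0.002,0.042,0,0,0],[-1,0.16,0.005,0.042,0,0,0],[-1,0.21,0.005,0.042,0,0,0],[-1,0.26,0.005,0.042,0,0,0],[-1,0.3,0.005,0.042,0,0,0],[-1,0.33,0.005,0.042,0,0,0]]]'

```text
t: 14.45
eef_pos: [0.5278, 0.0199, 0.0442]
tool_rot: [0.676, 0.737, -0.0, 0.0]
force: [-0.2, -0.3, -3.5]
finger_gap: 0.0236
gripper_force: 25.0
```

>>> step_arm --rows '[[[-1,0,0,0.004,0,0,0],[-1,0,0,0.006,0,0,0],[-0.1,0,0,0.006,0,0,0],[-0.1,0,0,0.006,0,0,0],[-0.1,0,0,0.006,0,0,0],[-0.1,-0.03,0,0.006,0,0,0],[-0.1,-0.08,0,0.006,0,0,0],[-0.1,-0.13,0,0.006,0,0,0],[-0.1,-0.18,0,0.006,0,0,0],[-1,-0.18,0,0.006,0,0,0]]]'

```text
t: 15.7
eef_pos: [0.531, -0.0179, 0.0431]
tool_rot: [0.677, 0.736, -0.0, 0.0]
force: [-0.1, 0.3, -0.4]
finger_gap: 0.036
gripper_force: 0.0
```

>>> step_arm --rows '[[[-1,0,0,0,0,0,0],[-1,0,0,0,0,0,0],[-1,0,0,0,0,0,0],[-1,0,0,0,0,0,0],[-1,0,0,0,0,0,0],[-1,0,0,0,0,0,0],[-1,0,0,0,0,0,0],[-1,0,0,0,0,0,0],[-1,0,0,0,0,0,0],[-1,0,0,0,0,0,0]]]' --squeeze 10

```text
t: 16.95
eef_pos: [0.5309, -0.0166, 0.043]
tool_rot: [0.676, 0.737, 0.0, 0.0]
force: [0.2, 1.4, -0.9]
finger_gap: 0.0006
gripper_force: 0.0
```

```bash
python3 - <<'E'
from h import *
np.set_printoptions(precision=4,suppress=True)
s=env.read_state();print(s['t'],s['eef_pos'],s['tool_rot'],s['force'],s['finger_gap'])
im,d=save('wrist','w4.png')
c=env.get_calibration('wrist'); T=np.array(c['T'])
v,u=np.mgrid[0:384,0:512]
P=np.stack([(u-c['cx'])/c['fx']*d,-(v-c['cy'])/c['fy']*d,-d],-1)@T[:3,:3].T+T[:3,3]
wx=np.array([-.085,.9964]);wy=np.array([-.9964,-.085])
rel=P[...,:2]-[.5307,.0100]; X=rel@wx*1000; Y=rel@wy*1000; Z=P[...,2]*1000
for n,q in(('top',(Z>60)&(Z<71)&(X>-6)&(X<80)&(abs(Y)<25)&(d>0)),):
    _,L,st,_=cv2.connectedComponentsWithStats(q.astype(np.uint8))
    for k in range(1,len(st)):
        if st[k,4]>60: print(st[k],np.percentile(X[L==k],[2,98]),np.percentile(Y[L==k],[2,98]),Z[L==k].mean(),cv2.minAreaRect(np.stack([X[L==k],Y[L==k]],1).astype(np.float32)))
E
```

```text
16.95 [ 0.5309 -0.0166  0.043 ] [0.6762 0.7367 0.     0.    ] [ 0.1949  1.4118 -0.883 ] 0.0005527164865124981
[ 214   92   84   18 1291] [44.2668 50.1766] [-13.742   18.2429] 65.85202152547822 ((47.241172790527344, 2.2292747497558594), (6.913109302520752, 34.02906799316406), 0.05644628778100014)
[ 229  161   55   55 2824] [-1.2306 21.1425] [-9.4298 13.2124] 65.66333922117694 ((9.32557487487793, 1.9662723541259766), (24.437156677246094, 24.000656127929688), 1.471693515777588)
```

View pics/w4.png

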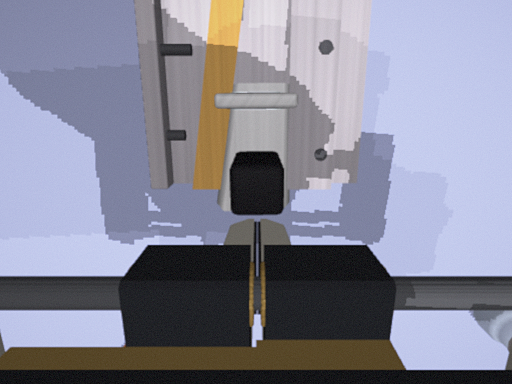

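The carrier is flat on the bed (top at 65.8 mm). The block at (257,185) is about 2 mm off the cheek line and square to the way. The closed fingers are behind it. I'll push free up to near contact, then in small steps while watching the force.

>>> step_arm --rows '[[[-1,0.02,0,0,0,0,0],[-1,0.04,0,0,0,0,0],[-1,0.06,0,0,0,0,0],[-1,0.08,0,0,0,0,0],[-1,0.1,0,0,0,0,0],[-1,0.125,0,0,0,0,0],[-1,0.15,0,0,0,0,0],[-1,0.175,0,0,0,0,0],[-1,0.195,0,0,0,0,0],[-1,0.21,0,0,0,0,0]]]'

```text
t: 18.25
eef_pos: [0.5276, 0.0254, 0.0431]
tool_rot: [0.676, 0.737, 0.0, 0.0]
force: [1.6, -1.7, 0.3]
finger_gap: 0.0007
gripper_force: 0.8
```

>>> step_arm --rows '[[[-1,0.003,0,0,0,0,0],[-1,0.006,0,0,0,0,0],[-1,0.009,0,0,0,0,0],[-1,0.012,0,0,0,0,0],[-1,0.015,0,0,0,0,0],[-1,0.018,0,0,0,0,0],[-1,0.021,0,0,0,0,0],[-1,0.024,0,0,0,0,0],[-1,0.027,0,0,0,0,0],[-1,0.03,0,0,0,0,0]]]'

```text
t: 19.5
eef_pos: [0.527, 0.0309, 0.0431]
tool_rot: [0.676, 0.737, -0.0, 0.0]
force: [1.9, -4.8, 0.9]
finger_gap: 0.0005
gripper_force: 2.2
```

>>> step_arm --rows '[[[-1,0.002,0,0,0,0,0],[-1,0.004,0,0,0,0,0],[-1,0.006,0,0,0,0,0],[-1,0.008,0,0,0,0,0],[-1,0.01,0,0,0,0,0],[-1,0.012,0,0,0,0,0],[-1,0.012,0,0,0,0,0],[-1,0.012,0,0,0,0,0],[-1,0.012,0,0,0,0,0],[-1,0.012,0,0,0,0,0]]]'

```text
t: 20.75
eef_pos: [0.5268, 0.0328, 0.0431]
tool_rot: [0.677, 0.736, -0.0, 0.0]
force: [2.0, -6.3, 0.1]
finger_gap: 0.0008
gripper_force: 3.3
```

>>> step_arm --rows '[[[-1,0.002,0,0,0,0,0],[-1,0.004,0,0,0,0,0],[-1,0.006,0,0,0,0,0],[-1,0.008,0,0,0,0,0],[-1,0.01,0,0,0,0,0],[-1,0.012,0,0,0,0,0],[-1,0.014,0,0,0,0,0],[-1,0.016,0,0,0,0,0],[-1,0.018,0,0,0,0,0],[-1,0.018,0,0,0,0,0]]]'

```text
t: 22.0
eef_pos: [0.5266, 0.0352, 0.0431]
tool_rot: [0.677, 0.736, -0.0, 0.001]
force: [3.7, -10.0, 0.9]
finger_gap: 0.0003
gripper_force: 5.2
```

>>> step_arm --rows '[[[-1,0.002,0,0,0,0,0],[-1,0.004,0,0,0,0,0],[-1,0.006,0,0,0,0,0],[-1,0.008,0,0,0,0,0],[-1,0.01,0,0,0,0,0],[-1,0.012,0,0,0,0,0],[-1,0.012,0,0,0,0,0],[-1,0.012,0,0,0,0,0],[-1,0.012,0,0,0,0,0],[-1,0.012,0,0,0,0,0]]]'

```text
t: 23.25
eef_pos: [0.5264, 0.0369, 0.0432]
tool_rot: [0.677, 0.736, -0.001, 0.001]
force: [1.7, -12.9, 0.4]
finger_gap: 0.0005
gripper_force: 6.5
```

>>> step_arm --rows '[[[-1,0.002,0,0,0,0,0],[-1,0.004,0,0,0,0,0],[-1,0.005,0,0,0,0,0],[-1,0.005,0,0,0,0,0],[-1,0.005,0,0,0,0,0],[-1,0.005,0,0,0,0,0],[-1,0.005,0,0,0,0,0],[-1,0.005,0,0,0,0,0],[-1,0.005,0,0,0,0,0],[-1,0.005,0,0,0,0,0]]]'

```text
t: 24.5
eef_pos: [0.5264, 0.0375, 0.0432]
tool_rot: [0.677, 0.736, -0.001, 0.002]
force: [2.2, -14.7, 1.1]
finger_gap: 0.0008
gripper_force: 7.1
```

About 14.5 N along the way. I'm backing off straight, then lifting and checking.

>>> step_arm --rows '[[[-1,-0.01,0,0,0,0,0],[-1,-0.04,0,0,0,0,0],[-1,-0.08,0,0,0,0,0],[-1,-0.14,0,0,0,0,0],[-1,-0.2,0,-0.02,0,0,0],[-1,-0.2,0,-0.1,0,0,0],[-1,-0.2,0,-0.2,0,0,0],[-1,-0.2,0,-0.3,0,0,0],[-1,-0.2,0,-0.3,0,0,0],[-1,-0.2,0,-0.3,0,0,0]]]'

```text
t: 25.75
eef_pos: [0.5293, 0.0012, 0.1032]
tool_rot: [0.676, 0.737, 0.0, 0.0]
force: [-0.3, -0.2, 0.2]
finger_gap: 0.0006
gripper_force: 0.0
```

```bash
python3 - <<'E'
from h import *
np.set_printoptions(precision=4,suppress=True)
s=env.read_state();print(s['t'],s['eef_pos'],s['force'])
im,d=save('wrist','w5.png')
c=env.get_calibration('wrist'); T=np.array(c['T'])
v,u=np.mgrid[0:384,0:512]
P=np.stack([(u-c['cx'])/c['fx']*d,-(v-c['cy'])/c['fy']*d,-d],-1)@T[:3,:3].T+T[:3,3]
wx=np.array([-.085,.9964]);wy=np.array([-.9964,-.085])
rel=P[...,:2]-[.5307,.0100]; X=rel@wx*1000; Y=rel@wy*1000; Z=P[...,2]*1000
q=(Z>60)&(Z<71)&(X>15)&(X<120)&(abs(Y)<28)&(d>0)
_,L,st,_=cv2.connectedComponentsWithStats(q.astype(np.uint8))
for k in range(1,len(st)):
    if st[k,4]>60: print(st[k],np.percentile(X[L==k],[2,98]),np.percentile(Y[L==k],[2,98]),Z[L==k].mean(),cv2.minAreaRect(np.stack([X[L==k],Y[L==k]],1).astype(np.float32)))
E
```

```text
25.75 [0.5293 0.0012 0.1032] [-0.2985 -0.1857  0.2483]
[231  55  59  13 715] [84.3034 90.2331] [-15.7419  16.1271] 65.27506016384072 ((87.31014251708984, 0.1352825164794922), (33.33076477050781, 6.227969169616699), 89.84349060058594)
[ 240  107   40   40 1528] [38.5253 61.2423] [-11.2491  11.4273] 65.41534531283249 ((49.9190559387207, 0.2230520248413086), (23.36849021911621, 23.682056427001953), 0.539400577545166)
```

View pics/w5.png

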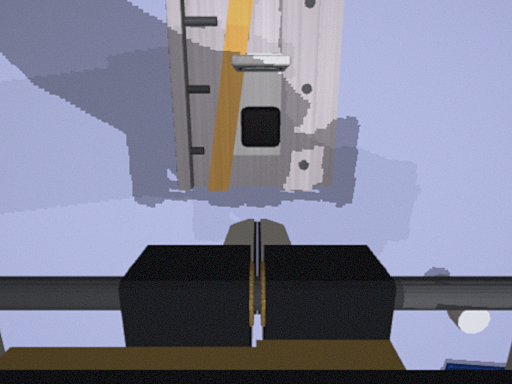

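The carrier's block is at (260,127). It lies flat between gib and cheek at way x of about 62, y about 0, and the gripper is clear.

```bash
python3 -c "
from cell import env
print(env.sign_off())"
```

```text
the job is handed in; nothing more can be done
None
```

The carrier is wedged in the way, frame leading and foot flat on the bed at way x of about 62 mm, pushed home to about 14.5 N; it stayed put when the gripper backed off, and I handed the job in at about 26 s.

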